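# Make up the table cruets

### The job

Make up the two wooden cruet trays for the tables: each tray gets one salt shaker, standing upright in its round well, and one herb jar, standing upright in its square well. Leave the tin and the large chilli jar where they stand.

Things in the scene. Friction and masses are not known exactly. Their poses are not given: they have to be found in the camera images.
- salt_a_mid (a point): a salt shaker with a clear, white-footed, slightly waisted body and a grey domed top with holes; 44 mm across, 90 mm tall, about 0.1 kg, upright. This point is on its axis, half-way up (45 mm above its foot); its z axis points up. There are two alike.
- salt_b_mid (a point): a salt shaker with a clear, white-footed, slightly waisted body and a grey domed top with holes; 44 mm across, 90 mm tall, about 0.1 kg, upright. This point is on its axis, half-way up (45 mm above its foot); its z axis points up. There are two alike.
- herb_a_mid (a point): a herb jar: a straight clear jar of green herbs with a paper label and a wide flat white cap that has a dark blue and white disc on top; 47 mm across, 98 mm tall, about 0.11 kg, upright. This point is on its axis, half-way up (49 mm above its foot); its z axis points up. There are two alike.
- herb_b_mid (a point): a herb jar: a straight clear jar of green herbs with a paper label and a wide flat white cap that has a dark blue and white disc on top; 47 mm across, 98 mm tall, about 0.11 kg, upright. This point is on its axis, half-way up (49 mm above its foot); its z axis points up. There are two alike.
- tray_a: a flat light-wood cruet tray, fixed to the table, 190 mm long (its x) by 96 mm wide (its y), 24 mm high. Origin: centre of its underside; z up. Two wells sunk 12 mm deep into its top, with brown cork floors 12 mm above the origin: a round one, 66 mm across, centred 46 mm from the origin towards its own +x, and a square one, 66 by 66 mm, centred 46 mm towards its own -x. There are two such trays, which may be turned either way round.
- tray_b: a flat light-wood cruet tray, fixed to the table, 190 mm long (its x) by 96 mm wide (its y), 24 mm high. Origin: centre of its underside; z up. Two wells sunk 12 mm deep into its top, with brown cork floors 12 mm above the origin: a round one, 66 mm across, centred 46 mm from the origin towards its own +x, and a square one, 66 by 66 mm, centred 46 mm towards its own -x. There are two such trays, which may be turned either way round.
- chilli_mid (a point): a bystander, not to be moved: a large glass jar of red chilli with a grey lid, 70 mm across, 112 mm tall. This point is on its axis, half-way up.
- tin_mid (a point): a bystander, not to be moved: a low tin can with a red and white label and a bare metal top, 75 mm across, 58 mm tall. This point is on its axis, half-way up.
Things that resemble listed ones, but are neither listed nor needed, are in the scene too. Leave any orange or purple look-alike of the part that bears herb_a_mid alone.

How it is judged:
By the outcome, as a careful person would: the job done as asked, in the order asked, and still so for the second after the job is handed in, with the robot touching nothing.
It also fails if it takes over 96 s, if anything falls off the work surface, if the arm or the gripper's body presses on something with over 40 N, if the wrist force passes 120 N, or if a joint passes its speed limit or range.

### The arm

A 6-joint arm with a two-finger parallel gripper is mounted at the origin on the work surface; the furniture and walls round the work are solid. World frame = base frame: x ahead of the robot, y to its left, z up, the work surface at z = 0. Lengths are in mm, angles in rad, forces in N, time in s.
With the tool pointing down it reaches from about 275 to 1000 mm from the base axis. Payload 8.4 kg.
Tool frame: the origin (TCP) lies at the very end of the fingers, on their centre line; the grasp point (between the pads) lies 19 mm behind it (r.pinch_z is the distance from the TCP to the grasp point, in mm); z points along the fingers, y is the line along which they close (so a half turn about z gives the same grasp; the last joint's range is limited). The gripper opens to 85 mm and grips with 20 to 120 N. Pads are 22 mm wide; open, the fingers measure 114 mm over their backs; the gripper's body (76 mm by 85 mm) begins 54 mm behind the grasp point. The pads swing forward as they close: fully open they stand 13 mm farther back than shut.
Start: joints at [-1.314, 0.353, 1.633, -0, 1.155, -0.002], TCP at [159.949, -604.189, 231.281] pointing down, gripper open.
Joint ranges: [-2.63, 2.63], [-0.92, 2.1], [0.06, 2.66], [-1.3, 4.44], [0, 2.69], [-3.02, 3.02]. Speed limits (rad/s): [2.22, 2.22, 2.79, 3.14, 3.14, 3.14].

### API

Orientations are given as [roll, pitch, yaw] about the fixed x, y, z axes, in that order (R = Rz(yaw) Ry(pitch) Rx(roll)).
In Python, from rig import r gives the robot as it stands.
- The arm moves only by the tool carry_out, never from a script. Its argument "series" is a list of rows, each a list of 7 numbers: the turn, a rotation vector about the tool's x, y, z as a fraction of full scale, then the shift along the tool's x, y, z as a fraction of full scale, then the gripper command: -1 is fully open, 1 is shut, values between are in proportion. A call has 1 to 8 rows; each row is the pose to reach, as a shift and turn from the pose commanded when the call began, along the tool's axes at that moment, turning the shorter way round; what a row does not reach only later rows make up. Full scale, the value 1, is 0.25 m for a shift and pi rad for a turn. A row lasts 1/8 s, in which the tool goes at most 62.5 mm and 10.7 degrees, less where a joint would pass 70% of its speed; a pose out of reach is approached as far as the arm can. A call with a number of a shift or a turn outside -1 to 1 is refused whole. A call with a gripper value outside its range is refused whole. The fingers move at their own pace and stop on an object; "force" is the grip in N (left out, the last holds). Time passes only in rows, so rows that repeat a pose let the fingers close. It gives the time, the measured TCP pose, the force, the opening and the grip force at its end, in the units of the state.
- r.sense(): the state, without advancing time (a new reading comes with each control period).
- r.grab_frame(name): name is "scene" or "side" or "wrist"; returns the picture (400x640x3 uint8, red, green, blue); there is no depth.
- r.get_calibration(name): a dict with "K" (3x3 intrinsics, pixels), "distortion" ([k1, k2, p1, p2, k3] as OpenCV has them; the pictures are not rectified), "pose" (4x4, takes a point from camera to world coordinates). Camera axes: x right, y up, looking along -z (the intrinsics and any distortion apply to the point x, -y, -z); pixel columns grow to the right and rows downward; lengths in mm; the calibration is good to about 2 mm. A picture is of the moment at which its call begins: read the wrist's pose just before it. get_calibration takes no time and is no camera call; for the wrist camera it gives the pose at the moment of the call.
- r.sign_off(): hands the job in; it is judged then, once.
Trained networks look in the newest picture that a camera, given by its name, has taken for a name from the list of things; names that differ only in an ending like _2 or _b are one class to them, and where a whole thing is asked for, a point or a joint stands for the part that bears it (a point fixed in the world has none). Each returns a list of dicts, best first, with "score" (0 to 1); they miss things now and then, are a little off and sometimes report something else, mostly with a low value. They report only what shows in the picture. A call takes as long as a camera call. They do not tell look-alikes from the thing itself.
- r.silhouettes(camera, label): "region" (400x640 bool, what is visible of it) and "position" ([row, column] in pixels, amid what is visible of it).
The state is a dict: "clock": time; "qpos": joint angles; "qvel": joint speeds; "joint_efforts": joint torques, N m; "eef_pos": TCP position; "tcp_rot": TCP orientation; "contact_force": force on the tool from outside, world axes, zero at the start; "wrist_torque": the same for the moment, N m; "opening": opening from 0.0 (shut) to 1.0 (fully open); "grasp_force": force on a finger pad.
Only numpy, scipy, OpenCV 4.12 (cv2) and the standard library are available. Lean on these libraries where they do the work, as an engineer would, in place of code of your own. Each camera call takes 0.05 s, during which the arm holds its last target. There are 200 camera calls.

## Working session

There is one attempt and no reset: what is moved stays moved. The work goes in short steps, Python scripts to look and compute and a tool call to move; the robot and the scene stay as the last step left them, time stands still between calls to the robot, and variables do not carry over. Pictures are saved under pics/ and viewed, at most 14 in all, crops included, and the job is handed in when it is done.

Besides the shell and the picture viewer there is one more tool, called after "Emit:" as name(argument=value, ...) on one line, values as JSON. carry_out: Moves the arm, as the interface text tells. Its arguments: {"type":"object","properties":{"series":{"type":"array"},"force":{"type":"number"}},"required":["series"]}

```bash
mkdir -p pics
cat > h.py <<'E'
from rig import r
import numpy as np, cv2
def save(c,n):
    im=r.grab_frame(c); cv2.imwrite('pics/'+n,im[:,:,::-1]); return im
def ray(cal,row,col):
    p=cv2.undistortPoints(np.array([[[col,row]]],float),cal['K'],np.array(cal['distortion'],float))[0,0]
    T=np.array(cal['pose']); d=T[:3,:3]@np.array([p[0],-p[1],-1.]); return T[:3,3],d
def onz(cal,row,col,z):
    o,d=ray(cal,row,col); return (o+d*(z-o[2])/d[2])
def proj(cal,P):
    T=np.array(cal['pose']); q=(np.asarray(P,float).reshape(-1,3)-T[:3,3])@T[:3,:3]
    q=q*[1,-1,-1]
    return cv2.projectPoints(q,np.zeros(3),np.zeros(3),np.array(cal['K'],float),np.array(cal['distortion'],float))[0][:,0]
E
python3 - <<'E'
from h import *
np.set_printoptions(precision=1,suppress=True)
print(r.sense()['clock'])
for c in ['scene','side']:
    save(c,c+'0.png'); cal=r.get_calibration(c); print(c,np.array(cal['pose']))
    for n,z in [('salt_a_mid',45),('herb_a_mid',49),('tray_a',15),('chilli_mid',56),('tin_mid',29)]:
        for d in r.silhouettes(c,n):
            print(n,round(d['score'],2),np.array(d['position']),onz(cal,*d['position'],z),d['region'].sum())
E
```

```text
0.0
scene [[  -0.6    0.5   -0.7 -502.1]
 [  -0.8   -0.4    0.5  657.1]
 [  -0.     0.8    0.6  946.5]
 [   0.     0.     0.     1. ]]
salt_a_mid 0.75 [227.6 198.7] [562.4 389.3  45. ] 247
herb_a_mid 0.64 [276.8 225.6] [311.6 412.   49. ] 597
herb_a_mid 0.56 [204.3 314.8] [433.   14.7  49. ] 351
herb_a_mid 0.52 [196.7 336.3] [423.2 -72.2  49. ] 172
tray_a 0.89 [224.9 268.7] [469.2 182.1  15. ] 1211
side [[ -0.9   0.3  -0.4 -41.8]
 [ -0.5  -0.5   0.7 923.5]
 [  0.    0.8   0.6 845.2]
 [  0.    0.    0.    1. ]]
salt_a_mid 0.75 [260.3 229.3] [559.1 371.4  45. ] 393
herb_a_mid 0.76 [194.9 341. ] [418.8 -83.5  49. ] 355
herb_a_mid 0.75 [301.2 290. ] [322.  410.1  49. ] 623
herb_a_mid 0.68 [206.9 322.2] [443.7  13.4  49. ] 434
tray_a 0.85 [180.1 347.4] [ 461.5 -230.6   15. ] 774
tray_a 0.85 [239.1 290.2] [472.1 177.3  15. ] 1505
chilli_mid 0.67 [144.5 342. ] [ 581.7 -420.1   56. ] 513
tin_mid 0.83 [158.7 368.7] [ 445.8 -409.1   29. ] 305
```

Run:
```python
import cv2
a=cv2.imread('pics/scene0.png');b=cv2.imread('pics/side0.png')
cv2.imwrite('pics/s1.png',cv2.resize(a[110:330,160:460],(800,586),interpolation=cv2.INTER_CUBIC))
cv2.imwrite('pics/s2.png',cv2.resize(b[110:350,180:500],(800,600),interpolation=cv2.INTER_CUBIC))
```

```text
(no output)
```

View pics/s1.png

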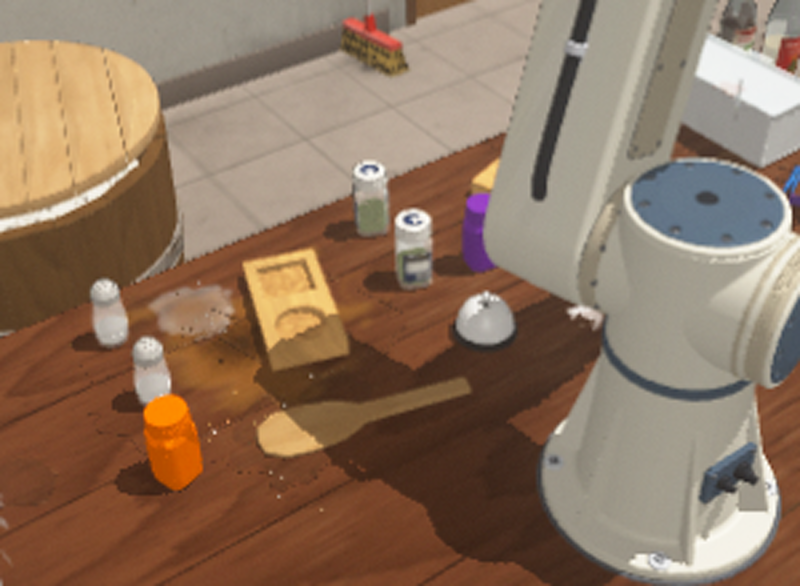

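View pics/s2.png

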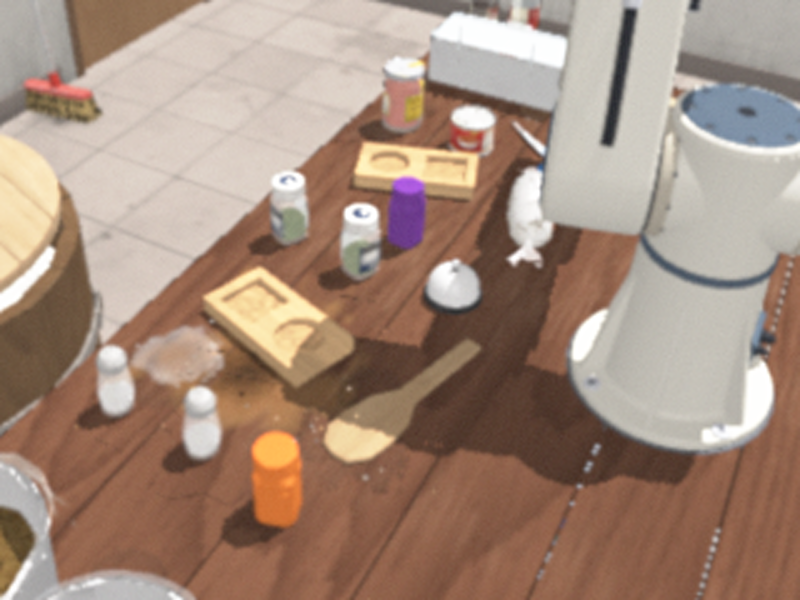

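Scene: two salts at about (201,227) and (217,249), and two herb jars at (299,184) and (315,203). The purple and orange look-alikes are left alone, and the near tray is at (269,225). Side: salts at (226,263) and (260,280), herbs at (295,193) and (324,207), trays at (290,239) and (347,180), chilli and tin behind the far tray.

Run:
```python
from h import *
np.set_printoptions(precision=2,suppress=True)
def tri(a,b):
    A=np.zeros((3,3));v=np.zeros(3)
    for c,(x,y) in (('scene',a),('side',b)):
        o,d=ray(r.get_calibration(c),y,x); d/=np.linalg.norm(d); M=np.eye(3)-np.outer(d,d);A+=M;v+=M@o
    return np.linalg.solve(A,v)
print('s1',tri((201,227),(226,263)),'s2',tri((217,249),(260,280)))
print('h1',tri((299,184),(295,193)),'h2',tri((315,203),(324,207)))
s=r.sense();print(s['eef_pos'],s['tcp_rot']);c=r.get_calibration('wrist');print(np.array(c['pose']),c['K'],c['distortion'])
```

```text
s1 [563.85 381.51  41.43] s2 [440.98 381.57  37.67]
h1 [570.06 -10.02  47.7 ] h2 [438.5    9.95  48.65]
[ 159.95 -604.2   231.31] [3.14 0.   0.26]
[[   0.26    0.92    0.29  231.72]
 [  -0.97    0.24    0.08 -583.81]
 [   0.     -0.3     0.95  373.83]
 [   0.      0.      0.      1.  ]] [[294.16   0.   318.82]
 [  0.   294.16 202.16]
 [  0.     0.     1.  ]] [-0.01  0.    0.    0.    0.  ]
```

Emit:
carry_out(series=[[0,0,0.083,0.2,-0.13,-0.2,-1],[0,0,0.083,0.4,-0.26,-0.4,-1],[0,0,0.083,0.6,-0.4,-0.6,-1],[0,0,0.083,0.8,-0.52,-0.68,-1],[0,0,0.083,0.8,-0.52,-0.68,-1]])

```text
clock: 1.23
eef_pos: [321.4, -425.9, 403.2]
tcp_rot: [3.14, -0.001, -0.001]
contact_force: [0.5, -0.2, -1.0]
opening: 0.998
grasp_force: 0.0
```

Emit:
carry_out(series=[[0,0,0,0.2,-0.22,0,-1],[0,0,0,0.4,-0.44,0,-1],[0,0,0,0.6,-0.65,0,-1],[0,0,0,0.64,-0.71,0,-1],[0,0,0,0.64,-0.71,0,-1],[0,0,0,0.64,-0.71,0,-1]])

```text
clock: 1.98
eef_pos: [480.2, -250.2, 401.2]
tcp_rot: [3.141, 0.0, -0.001]
contact_force: [0.1, -0.5, -0.1]
opening: 1.004
grasp_force: 0.0
```

```bash
cat >> h.py <<'E'
Z={'salt_a_mid':45,'herb_a_mid':49,'tray_a':24,'chilli_mid':56,'tin_mid':29}
def look(name):
    np.set_printoptions(precision=1,suppress=True)
    cal=r.get_calibration('wrist'); im=save('wrist',name)
    for n,z in Z.items():
        for d in r.silhouettes('wrist',n):
            print(n,round(d['score'],2),np.array(d['position']),onz(cal,*d['position'],z),d['region'].sum())
            if n=='tray_a':
                c=max(cv2.findContours(d['region'].astype(np.uint8),0,1)[0],key=len)[:,0]
                p=np.array([onz(cal,y,x,24)[:2] for x,y in c]).astype(np.float32)
                print('   rect',cv2.minAreaRect(p))
    np.save('pics/'+name+'.npy',cal['pose'])
E
python3 -c "
from h import *
look('w1.png')"
```

```text
herb_a_mid 0.92 [196.4 222.7] [411.5 -81.3  49. ] 1277
herb_a_mid 0.75 [185.7 166.2] [430.9  14.8  49. ] 1452
tray_a 0.82 [154.  312.9] [ 481.7 -239.3   24. ] 5864
   rect ((471.13275146484375, -243.6178741455078), (191.91493225097656, 97.67501831054688), 19.60765838623047)
tray_a 0.78 [156.4  84.6] [478.3 164.8  24. ] 6783
   rect ((471.26873779296875, 167.89340209960938), (111.8196029663086, 197.11448669433594), 72.12422180175781)
chilli_mid 0.76 [ 97.1 409.8] [ 574.9 -392.2   56. ] 2625
tin_mid 0.93 [185.8 389.5] [ 425.2 -377.1   29. ] 1817
```

Emit:
carry_out(series=[[0,0,0,0,-0.25,0,-1],[0,0,0,0,-0.5,0,-1],[0,0,0,0,-0.75,0,-1],[0,0,0,0,-1,0,-1],[0,0,0,0,-1,0,-1],[0,0,0,0,-1,0,-1]])

```text
clock: 3.02
eef_pos: [480.8, -0.6, 401.4]
tcp_rot: [3.141, -0.0, -0.001]
contact_force: [-0.1, 0.7, 0.1]
opening: 0.999
grasp_force: 0.0
```

Emit:
carry_out(series=[[0,0,0,0,-0.25,0,-1],[0,0,0,0,-0.5,0,-1],[0,0,0,0,-0.75,0,-1],[0,0,0,0,-0.9,0,-1],[0,0,0,0,-0.9,0,-1],[0,0,0,0,-0.9,0,-1]])

```text
clock: 3.78
eef_pos: [481.9, 223.1, 401.1]
tcp_rot: [3.141, 0.0, -0.004]
contact_force: [-0.7, -1.5, 0.7]
opening: 1.0
grasp_force: 0.0
```

```bash
python3 -c "
from h import *
look('w2.png')"
```

```text
salt_a_mid 0.61 [106.5 219.2] [563.4 383.8  45. ] 745
herb_a_mid 0.72 [242.5 214.4] [325.5 416.   49. ] 1049
herb_a_mid 0.58 [196.2 495.7] [412.2 -86.9  49. ] 1577
herb_a_mid 0.56 [183.8 443.9] [434.8   7.1  49. ] 1351
herb_a_mid 0.21 [108.6 218.6] [560.2 383.8  49. ] 763
tray_a 0.92 [156.3 346.4] [479.2 174.6  24. ] 5945
   rect ((470.94720458984375, 177.99118041992188), (98.42330169677734, 191.83209228515625), 72.1149673461914)
tray_a 0.9 [157.2 576.5] [ 476.5 -234.4   24. ] 6889
   rect ((471.5462646484375, -236.61134338378906), (197.43161010742188, 112.87638854980469), 18.962297439575195)
tray_a 0.38 [186.7 444.7] [423.3  -6.   24. ] 1314
   rect ((428.8500671386719, -2.8966941833496094), (97.47858428955078, 52.109283447265625), 59.662742614746094)
tin_mid 0.88 [181.8 628.2] [ 432.5 -335.9   29. ] 776
```

View pics/w1.png

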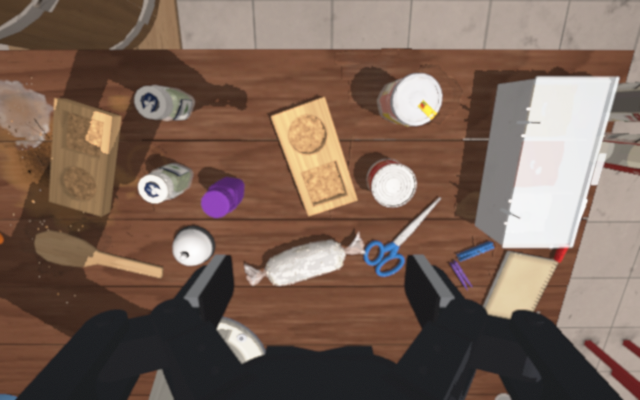

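View pics/w2.png

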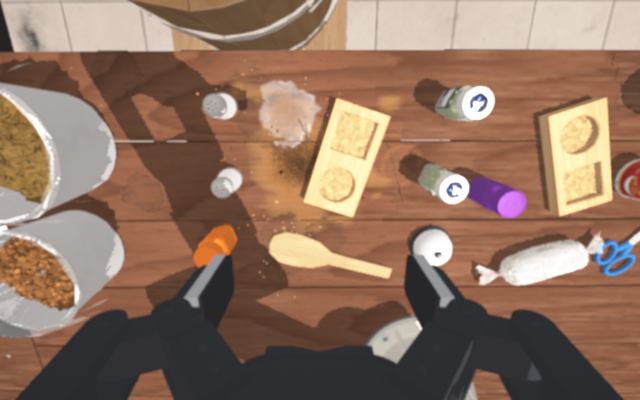

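w1 shows herb cap discs at (148,102) and (152,189). Tray B's round well is at (307,134) and its square well at (322,184). w2 shows the caps at (479,102) and (454,189), salts around (219,105) and (227,182). Tray A's square well is at (354,132) and its round well at (337,183). The spilt patch is flat.

Run:
```python
from h import *
np.set_printoptions(precision=1,suppress=True)
cal=r.get_calibration('wrist')
def P(n,pts):
    c=dict(cal);c['pose']=np.load(f'pics/{n}.png.npy')
    for l,x,y,z in pts: print(n,l,onz(c,y,x,z))
P('w1',[('h1',148,102,98),('h2',152,189,98),('Bround',307,134,24),('Bsq',322,184,18)])
P('w2',[('h1',479,102,98),('h2',454,189,98),('Asq',354,132,20),('Ar',337,183,20),('s1dome',212,105,85),('s1foot',232,104,3),('s2dome',221,187,85),('s2foot',236,174,3)])
im=cv2.imread('pics/w2.png');cv2.imwrite('pics/w2c.png',cv2.resize(im[80:220,180:320],(560,560),interpolation=cv2.INTER_CUBIC))
```

```text
w1 h1 [567.   -4.2  98. ]
w1 h2 [437.9  11.8  98. ]
w1 Bround [ 516.2 -229.4   24. ]
w1 Bsq [ 426.  -255.5   18. ]
w2 h1 [567.7  -7.3  98. ]
w2 h2 [438.4  11.7  98. ]
w2 Asq [520.8 162.1  20. ]
w2 Ar [430.  190.3  20. ]
w2 s1dome [565.  381.4  85. ]
w2 s1foot [568.1 374.5   3. ]
w2 s2dome [439.8 380.8  85. ]
w2 s2foot [443.9 378.2   3. ]
```

View pics/w2c.png

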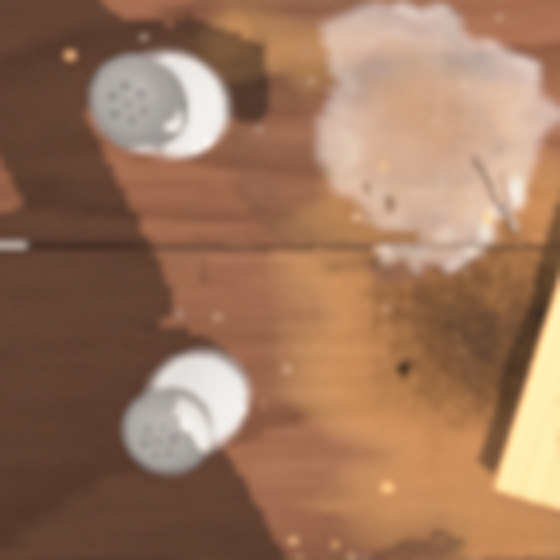

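Emit:
carry_out(series=[[0,0,0,-0.05,-0.2,0.25,-1],[0,0,0,-0.1,-0.4,0.5,-1],[0,0,0,-0.16,-0.63,0.7,-1],[0,0,0,-0.16,-0.63,0.8,-1],[0,0,0,-0.16,-0.63,0.8,-1],[0,0,0,-0.16,-0.63,0.8,-1]])

```text
clock: 4.82
eef_pos: [441.9, 382.2, 201.6]
tcp_rot: [3.141, 0.0, -0.001]
contact_force: [0.1, -0.2, 0.2]
opening: 1.004
grasp_force: 0.0
```

The crop puts the dome centres at w2 (213,105.5) and (222,187.5), so the salts stand at about (565,380) and (440,380). Now the grasp.

Emit:
carry_out(series=[[0,0,0,-0.005,0.005,0.22,-0.6],[0,0,0,-0.005,0.005,0.4,-0.6],[0,0,0,-0.005,0.005,0.55,-0.6],[0,0,0,-0.005,0.005,0.68,-0.6],[0,0,0,-0.005,0.005,0.68,-0.6],[0,0,0,-0.005,0.005,0.68,0.6],[0,0,0,-0.005,0.005,0.68,0.6],[0,0,0,-0.005,0.005,0.68,0.6]], force=25)

```text
clock: 5.82
eef_pos: [441.9, 382.3, 33.9]
tcp_rot: [-3.139, -0.003, -0.002]
contact_force: [0.5, -0.6, 7.3]
opening: 0.452
grasp_force: 24.4
```

Emit:
carry_out(series=[[0,0,0,0,0,0,0.6],[0,0,0,0,0,0,0.6],[0,0,0,0,0,-0.1,0.6],[0,0,0,0,0,-0.2,0.6],[0,0,0,0,0,-0.3,0.6],[0,0,0,0,0,-0.3,0.6],[0,0,0,0,0,-0.3,0.6]])

```text
clock: 6.7
eef_pos: [440.3, 381.1, 106.4]
tcp_rot: [-3.141, -0.0, -0.002]
contact_force: [-0.9, -0.0, -2.1]
opening: 0.456
grasp_force: 25.5
```

Emit:
carry_out(series=[[0,0,0,-0.012,0.2,-0.05,0.6],[0,0,0,-0.024,0.38,-0.05,0.6],[0,0,0,-0.036,0.56,0,0.6],[0,0,0,-0.048,0.7,0,0.6],[0,0,0,-0.048,0.76,0,0.6],[0,0,0,-0.048,0.76,0,0.6],[0,0,0,-0.048,0.76,0,0.6]])

```text
clock: 7.58
eef_pos: [428.5, 192.1, 106.3]
tcp_rot: [-3.141, -0.001, -0.002]
contact_force: [-0.4, 0.6, -1.7]
opening: 0.455
grasp_force: 25.6
```

```bash
python3 -c "
from h import *
save('wrist','w3.png')"
```

```text
(no output)
```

View pics/w3.png

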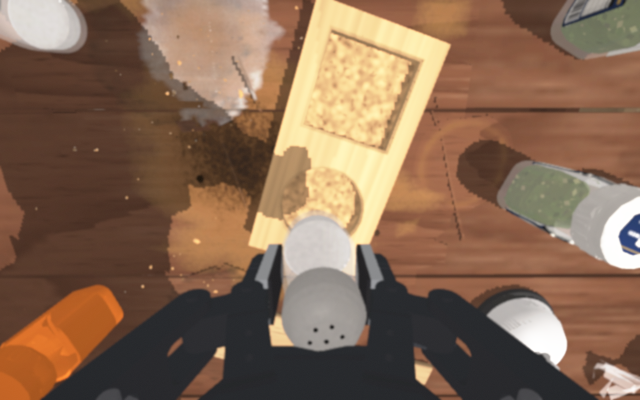

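The salt is held upright at (320,270), with the round well just beneath and behind it. The square well centre is at (363,89). Lowering.

Emit:
carry_out(series=[[0,0,0,0,0,0.08,0.6],[0,0,0,0,0,0.16,0.6],[0,0,0,0,0,0.22,0.6],[0,0,0,0,0,0.25,0.6],[0,0,0,0,0,0.25,0.6],[0,0,0,0,0,0.25,0.6],[0,0,0,0,0,0.25,0.6]])

```text
clock: 8.5
eef_pos: [429.2, 192.3, 44.5]
tcp_rot: [-3.14, -0.002, -0.002]
contact_force: [0.4, 3.4, 6.0]
opening: 0.454
grasp_force: 32.6
```

Run:
```python
from h import *
cal=r.get_calibration('wrist');s=r.sense();print(s['eef_pos'],s['contact_force'])
c=dict(cal);T=np.array(cal['pose']);T[2,3]+=106.3-s['eef_pos'][2];c['pose']=T
print(onz(c,89,363,20),onz(c,195,321,18))
```

```text
[429.19994081 192.3228034   44.52125507] [0.40181265 3.42576341 5.99796072]
[518.83080408 160.89075911  20.        ] [438.07312146 191.45545821  18.        ]
```

Emit:
carry_out(series=[[0,0,0,0,0,0,-0.5],[0,0,0,0,0,0,-0.5],[0,0,0,0,0,0,-0.5],[0,0,0,0,0,-0.2,-0.5],[0,0,0,0,0,-0.4,-0.5],[0,0,0,0,0,-0.6,-0.5],[0,0,0,0,0,-0.6,-0.5]])

```text
clock: 9.38
eef_pos: [430.2, 192.1, 197.3]
tcp_rot: [-3.139, -0.006, -0.002]
contact_force: [-0.4, 0.1, -0.3]
opening: 0.753
grasp_force: 0.0
```

Emit:
carry_out(series=[[0,0,0,0.14,0.2,0,-0.5],[0,0,0,0.28,0.4,0,-0.5],[0,0,0,0.42,0.6,0,-0.5],[0,0,0,0.556,0.79,0,-0.5],[0,0,0,0.556,0.79,0,-0.5],[0,0,0,0.556,0.79,0,-0.5]])

```text
clock: 10.12
eef_pos: [565.4, -6.5, 192.3]
tcp_rot: [-3.141, 0.003, -0.003]
contact_force: [-0.7, 0.6, 0.2]
opening: 0.746
grasp_force: 0.0
```

```bash
python3 -c "
from h import *
print(r.sense()['eef_pos']);save('wrist','w4.png')"
```

```text
[565.43926424  -6.54149778 192.30343688]
```

View pics/w4.png

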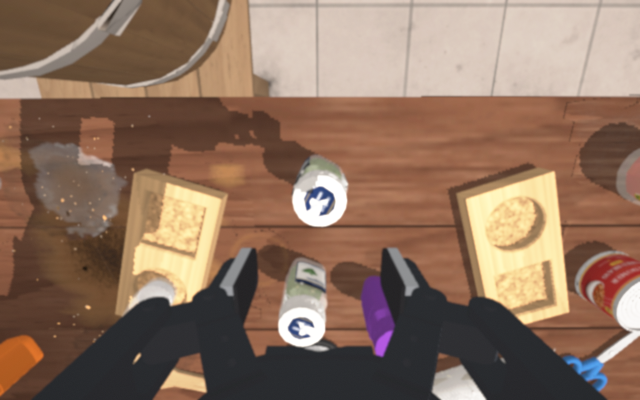

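Herb1's cap is at (320,202). Tray B's wells are at (514,222) round and (523,287) square, tray A's square well at (173,220), and the placed salt stands at (152,294).

```bash
python3 -c "
from h import *
c=r.get_calibration('wrist')
for x,y,z in [(320,202,98),(303,327,98),(514,222,18),(523,287,18),(173,220,18)]: print(onz(c,y,x,z))"
```

```text
[565.8837006   -6.16379733  98.        ]
[438.24187452  10.46586363  98.        ]
[ 516.23088292 -230.95342496   18.        ]
[ 429.43571699 -259.44713279   18.        ]
[519.44764982 162.93914583  18.        ]
```

Emit:
carry_out(series=[[0,0,0,0.004,0,0.2,-0.5],[0,0,0,0.004,0,0.38,-0.5],[0,0,0,0.004,0,0.52,-0.5],[0,0,0,0.004,0,0.625,-0.5],[0,0,0,0.004,0,0.625,-0.5],[0,0,0,0.004,0,0.625,-0.5],[0,0,0,0.004,0,0.625,0.6],[0,0,0,0.004,0,0.625,0.6]])

```text
clock: 11.18
eef_pos: [568.6, -6.3, 39.1]
tcp_rot: [-3.141, -0.002, -0.002]
contact_force: [-0.7, 2.2, 7.1]
opening: 0.597
grasp_force: 26.3
```

Emit:
carry_out(series=[[0,0,0,0,0,0,0.6],[0,0,0,0,0,0,0.6],[0,0,0,0,0,-0.1,0.6],[0,0,0,0,0,-0.2,0.6],[0,0,0,0,0,-0.3,0.6],[0,0,0,0,0,-0.3,0.6],[0,0,0,0,0,-0.3,0.6]])

```text
clock: 12.05
eef_pos: [567.2, -6.6, 112.1]
tcp_rot: [-3.142, 0.0, -0.002]
contact_force: [-0.2, 0.0, -1.7]
opening: 0.588
grasp_force: 27.2
```

Emit:
carry_out(series=[[0,0,0,-0.05,-0.18,0,0.6],[0,0,0,-0.1,-0.36,0,0.6],[0,0,0,-0.15,-0.54,0,0.6],[0,0,0,-0.195,-0.676,0,0.6],[0,0,0,-0.195,-0.676,0,0.6],[0,0,0,-0.195,-0.676,0,0.6],[0,0,0,-0.195,-0.676,0,0.6]])

```text
clock: 12.92
eef_pos: [519.3, 161.5, 112.1]
tcp_rot: [3.141, 0.001, -0.003]
contact_force: [0.4, -0.2, -1.1]
opening: 0.596
grasp_force: 27.3
```

Emit:
carry_out(series=[[0,0,0,0,0,0.08,0.6],[0,0,0,0,0,0.16,0.6],[0,0,0,0,0,0.22,0.6],[0,0,0,0,0,0.25,0.6],[0,0,0,0,0,0.25,0.6],[0,0,0,0,0,0.25,0.6],[0,0,0,0,0,0.25,0.6]])

```text
clock: 13.8
eef_pos: [519.3, 162.5, 50.1]
tcp_rot: [-3.141, -0.0, -0.002]
contact_force: [-0.1, 0.8, -1.6]
opening: 0.593
grasp_force: 26.3
```

Emit:
carry_out(series=[[0,0,0,0,0,0.006,0.6],[0,0,0,0,0,0.008,0.6],[0,0,0,0,0,0.008,0.6]])

```text
clock: 14.18
eef_pos: [519.5, 162.6, 49.7]
tcp_rot: [-3.141, -0.001, -0.002]
contact_force: [-4.8, -2.2, 19.1]
opening: 0.594
grasp_force: 28.5
```

Contact with the floor. Releasing, raising, and moving on to salt1.

Emit:
carry_out(series=[[0,0,0,0,0,0,-0.5],[0,0,0,0,0,-0.004,-0.5],[0,0,0,0,0,-0.004,-0.5],[0,0,0,0,0,-0.2,-0.5],[0,0,0,0,0,-0.4,-0.5],[0,0,0,0,0,-0.6,-0.5],[0,0,0,0,0,-0.6,-0.5]])

```text
clock: 15.05
eef_pos: [521.6, 163.3, 201.9]
tcp_rot: [-3.139, -0.007, -0.002]
contact_force: [-0.3, 0.5, -0.3]
opening: 0.749
grasp_force: 0.0
```

Emit:
carry_out(series=[[0,0,0,0.05,-0.22,0,-0.5],[0,0,0,0.1,-0.44,0,-0.5],[0,0,0,0.15,-0.66,0,-0.5],[0,0,0,0.18,-0.87,0,-0.5],[0,0,0,0.18,-0.87,0,-0.5],[0,0,0,0.18,-0.87,0,-0.5]])

```text
clock: 15.8
eef_pos: [563.7, 379.2, 196.3]
tcp_rot: [3.14, 0.002, -0.001]
contact_force: [-1.3, -1.3, -0.6]
opening: 0.754
grasp_force: 0.0
```

```bash
python3 -c "
from h import *
print(r.sense()['eef_pos']);save('wrist','w5.png')
for d in r.silhouettes('wrist','salt_a_mid'): print(d['score'],d['position'],onz(r.get_calibration('wrist'),*d['position'],45))"
```

```text
[563.72059046 379.17720726 196.31940124]
0.89 [187.5, 313.6] [562.62828137 384.45077676  45.        ]
0.47 [279.8, 618.6] [451.77753983  33.34849538  45.        ]
```

View pics/w5.png

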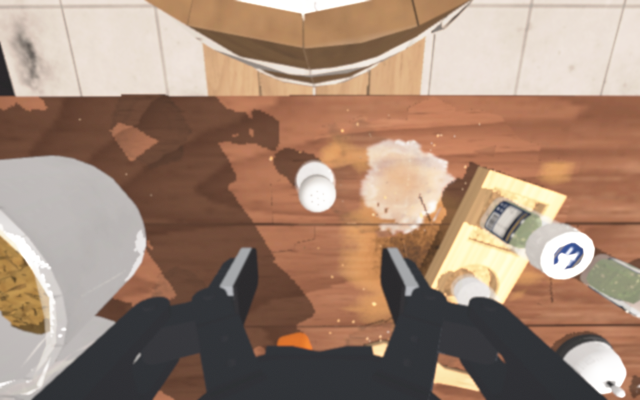

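Salt1's dome is at (317,194), under the gripper. Both objects in tray A stand in their wells.

Emit:
carry_out(series=[[0,0,0,0.004,-0.006,0.2,-0.5],[0,0,0,0.004,-0.006,0.38,-0.5],[0,0,0,0.004,-0.006,0.54,-0.5],[0,0,0,0.004,-0.006,0.66,-0.5],[0,0,0,0.004,-0.006,0.66,-0.5],[0,0,0,0.004,-0.006,0.66,-0.5],[0,0,0,0.004,-0.006,0.66,0.6],[0,0,0,0.004,-0.006,0.66,0.6]])

```text
clock: 16.9
eef_pos: [566.7, 382.0, 35.1]
tcp_rot: [-3.14, -0.002, -0.002]
contact_force: [-0.1, -0.7, 6.5]
opening: 0.451
grasp_force: 24.5
```

Emit:
carry_out(series=[[0,0,0,0,0,0,0.6],[0,0,0,0,0,0,0.6],[0,0,0,0,0,-0.15,0.6],[0,0,0,0,0,-0.35,0.6],[0,0,0,0,0,-0.55,0.6],[0,0,0,0,0,-0.7,0.6],[0,0,0,0,0,-0.7,0.6],[0,0,0,0,0,-0.7,0.6]])

```text
clock: 17.9
eef_pos: [565.1, 381.1, 207.6]
tcp_rot: [3.141, 0.0, -0.002]
contact_force: [-0.6, -0.2, -1.9]
opening: 0.45
grasp_force: 25.4
```

Emit:
carry_out(series=[[0,0,0,0,0.2,0,0.6],[0,0,0,0,0.4,0,0.6],[0,0,0,0,0.6,0,0.6],[0,0,0,0,0.8,0,0.6],[0,0,0,0,1,0,0.6]])

```text
clock: 18.52
eef_pos: [563.8, 129.7, 206.2]
tcp_rot: [3.141, 0.003, -0.002]
contact_force: [0.7, -0.0, -1.6]
opening: 0.452
grasp_force: 25.5
```

Emit:
carry_out(series=[[0,0,0,-0.04,0.2,0,0.6],[0,0,0,-0.08,0.4,0,0.6],[0,0,0,-0.12,0.6,0,0.6],[0,0,0,-0.16,0.8,0,0.6],[0,0,0,-0.196,1,0,0.6]])

```text
clock: 19.15
eef_pos: [514.0, -119.8, 206.4]
tcp_rot: [-3.141, 0.003, -0.002]
contact_force: [0.6, -0.6, -1.5]
opening: 0.454
grasp_force: 25.5
```

Emit:
carry_out(series=[[0,0,0,0,0.15,0,0.6],[0,0,0,0,0.3,0.1,0.6],[0,0,0,0,0.4,0.25,0.6],[0,0,0,0,0.444,0.4,0.6],[0,0,0,0,0.444,0.4,0.6],[0,0,0,0,0.444,0.4,0.6]])

```text
clock: 19.9
eef_pos: [515.4, -229.0, 108.3]
tcp_rot: [-3.141, 0.001, -0.002]
contact_force: [1.0, -0.1, -1.2]
opening: 0.451
grasp_force: 25.5
```

Emit:
carry_out(series=[[0,0,0,0,0.003,0.08,0.6],[0,0,0,0,0.003,0.16,0.6],[0,0,0,0,0.003,0.22,0.6],[0,0,0,0,0.003,0.252,0.6],[0,0,0,0,0.003,0.252,0.6],[0,0,0,0,0.003,0.252,0.6],[0,0,0,0,0.003,0.256,0.6],[0,0,0,0,0.003,0.256,0.6]])

```text
clock: 20.9
eef_pos: [516.5, -229.9, 46.2]
tcp_rot: [3.141, -0.002, -0.002]
contact_force: [-3.6, 5.2, 16.1]
opening: 0.449
grasp_force: 31.6
```

Emit:
carry_out(series=[[0,0,0,0,0,0,-0.5],[0,0,0,0,0,-0.004,-0.5],[0,0,0,0,0,-0.004,-0.5],[0,0,0,0,0,-0.2,-0.5],[0,0,0,0,0,-0.4,-0.5],[0,0,0,0,0,-0.6,-0.5],[0,0,0,0,0,-0.6,-0.5]])

```text
clock: 21.78
eef_pos: [517.8, -231.3, 198.2]
tcp_rot: [3.139, -0.007, -0.002]
contact_force: [-0.2, -0.5, -0.6]
opening: 0.75
grasp_force: 0.0
```

Emit:
carry_out(series=[[0,0,0,-0.08,-0.22,0,-0.5],[0,0,0,-0.16,-0.44,0,-0.5],[0,0,0,-0.24,-0.66,0,-0.5],[0,0,0,-0.312,-0.88,0,-0.5],[0,0,0,-0.312,-0.964,0,-0.5],[0,0,0,-0.312,-0.964,0,-0.5],[0,0,0,-0.312,-0.964,0,-0.5]])

```text
clock: 22.65
eef_pos: [437.8, 10.4, 193.5]
tcp_rot: [3.141, 0.001, -0.002]
contact_force: [-0.1, 0.1, -0.9]
opening: 0.747
grasp_force: 0.0
```

```bash
python3 -c "
from h import *
print(r.sense()['eef_pos']);save('wrist','w6.png')"
```

```text
[437.75932387  10.43170123 193.54326711]
```

View pics/w6.png

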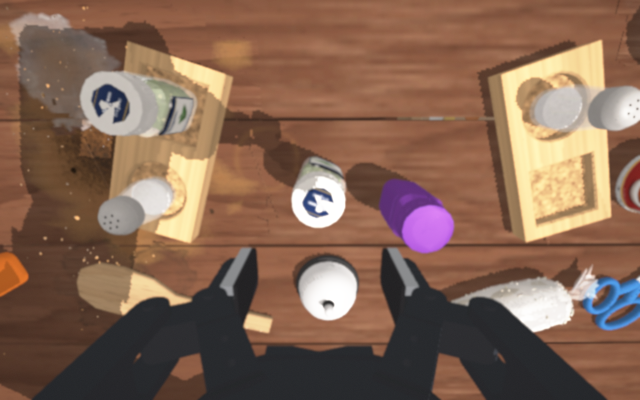

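Herb2's cap is centred at (320,202), the purple jar at (417,215) is clear, and the salt in tray B stands in its round well at (555,108).

Emit:
carry_out(series=[[0,0,0,0.002,0,0.2,-0.5],[0,0,0,0.002,0,0.38,-0.5],[0,0,0,0.002,0,0.52,-0.5],[0,0,0,0.002,0,0.62,-0.5],[0,0,0,0.002,0,0.62,-0.5],[0,0,0,0.002,0,0.62,-0.5],[0,0,0,0.002,0,0.62,0.6],[0,0,0,0.002,0,0.62,0.6]])

```text
clock: 23.7
eef_pos: [439.3, 10.8, 40.2]
tcp_rot: [3.141, -0.002, -0.002]
contact_force: [-1.7, -2.6, 7.0]
opening: 0.581
grasp_force: 26.1
```

Emit:
carry_out(series=[[0,0,0,0,0,0,0.6],[0,0,0,0,0,0,0.6],[0,0,0,0,0,-0.15,0.6],[0,0,0,0,0,-0.35,0.6],[0,0,0,0,0,-0.55,0.6],[0,0,0,0,0,-0.6,0.6],[0,0,0,0,0,-0.6,0.6]])

```text
clock: 24.58
eef_pos: [438.6, 11.0, 189.6]
tcp_rot: [-3.142, -0.002, -0.002]
contact_force: [-1.0, -0.2, -2.0]
opening: 0.584
grasp_force: 27.4
```

Emit:
carry_out(series=[[0,0,0,-0.01,0.2,0,0.6],[0,0,0,-0.02,0.4,0,0.6],[0,0,0,-0.03,0.6,0,0.6],[0,0,0,-0.04,0.8,0,0.6],[0,0,0,-0.04,1,0,0.6],[0,0,0,-0.04,1,0,0.6]])

```text
clock: 25.32
eef_pos: [426.9, -241.4, 187.0]
tcp_rot: [-3.141, 0.002, -0.005]
contact_force: [-0.0, 0.6, -1.7]
opening: 0.585
grasp_force: 27.4
```

Emit:
carry_out(series=[[0,0,0,0,0.078,0.1,0.6],[0,0,0,0,0.078,0.25,0.6],[0,0,0,0,0.078,0.4,0.6],[0,0,0,0,0.078,0.5,0.6],[0,0,0,0,0.078,0.54,0.6],[0,0,0,0,0.078,0.54,0.6],[0,0,0,0,0.078,0.54,0.6]])

```text
clock: 26.2
eef_pos: [428.0, -258.3, 54.1]
tcp_rot: [-3.142, -0.0, -0.002]
contact_force: [-0.8, -0.5, -1.2]
opening: 0.584
grasp_force: 26.3
```

Emit:
carry_out(series=[[0,0,0,0,0,0.008,0.6],[0,0,0,0,0,0.014,0.6],[0,0,0,0,0,0.014,0.6],[0,0,0,0,0,0.014,0.6]])

```text
clock: 26.7
eef_pos: [428.0, -258.7, 51.3]
tcp_rot: [3.141, -0.001, -0.002]
contact_force: [-2.7, 1.5, 8.5]
opening: 0.587
grasp_force: 27.1
```

Emit:
carry_out(series=[[0,0,0,0,0,0,-0.5],[0,0,0,0,0,0,-0.5],[0,0,0,0,0,0,-0.5],[0,0,0,0,0,-0.2,-0.5],[0,0,0,0,0,-0.4,-0.5],[0,0,0,0,0,-0.65,-0.5],[0,0,0,0,0,-0.9,-0.5],[0,0,0,0,0,-0.9,-0.5]])

```text
clock: 27.7
eef_pos: [430.2, -260.0, 280.7]
tcp_rot: [3.137, -0.008, -0.002]
contact_force: [0.7, 0.3, -0.4]
opening: 0.751
grasp_force: 0.0
```

Emit:
carry_out(series=[[0,0,0,0,-0.2,0,-0.5],[0,0,0,0,-0.4,0,-0.5],[0,0,0,0,-0.6,0,-0.5],[0,0,0,0,-0.8,-0.2,-0.5],[0,0,0,0,-0.9,-0.4,-0.5],[0,0,0,0,-0.9,-0.4,-0.5],[0,0,0,0,-0.9,-0.4,-0.5]])

```text
clock: 28.58
eef_pos: [427.9, -33.5, 374.5]
tcp_rot: [3.141, 0.001, -0.001]
contact_force: [0.1, 0.3, -0.5]
opening: 0.752
grasp_force: 0.0
```

```bash
python3 -c "
from h import *
print(r.sense()['eef_pos']);save('wrist','w7.png')"
```

```text
[427.8571294  -33.48195855 374.53994106]
```

View pics/w7.png

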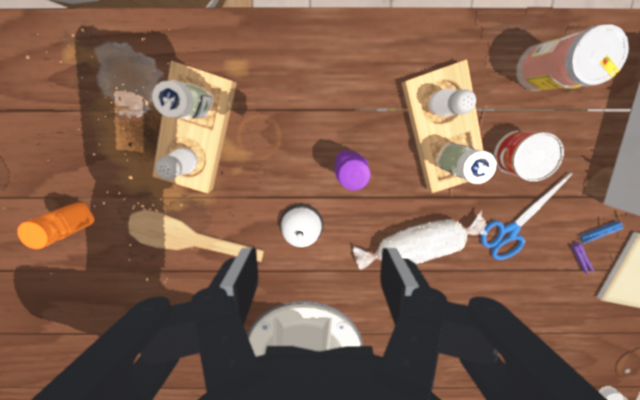

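Both trays hold an upright salt in the round well and an upright herb jar in the square one: tray A at (178,160) and (180,100), tray B at (450,102) and (467,162). One zoom on the feet before I hand in.

```bash
python3 -c "
import cv2
im=cv2.imread('pics/w7.png');a=im[55:200,140:250];b=im[55:200,395:505]
cv2.imwrite('pics/z.png',cv2.resize(cv2.hconcat([a,b]),None,fx=3.6,fy=3.6,interpolation=cv2.INTER_CUBIC))"
```

```text
(no output)
```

View pics/z.png

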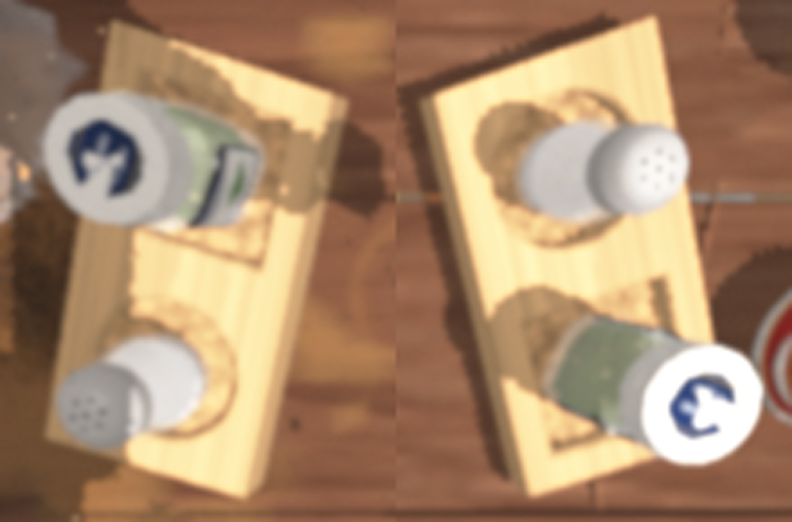

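All four feet stand inside their wells: salts at (150,380) and (570,180), herbs at (230,190) and (590,370).

```bash
python3 -c "
from rig import r
print(r.sign_off())"
```

```text
the job is handed in; nothing more can be done
None
```

Both trays are made up, each with a salt shaker upright in its round well and a herb jar upright in its square well; the tin, chilli jar and look-alikes were not touched, and the job was handed in at about 29 s.

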